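# Open the solder fume hood to its mark and start the extractor

## Robot

A 6-joint arm with a two-finger parallel gripper is mounted at the origin on a cart in front of the work surface, level with it; the furniture and walls round the work are solid. World frame = base frame: x ahead of the robot, y to its left, z up, the work surface at z = 0. Lengths are in m, angles in rad, forces in N, time in s.
With the tool pointing down it reaches from about 0.25 to 0.85 m from the base axis. Payload 12.5 kg.
Tool frame: the origin (TCP) lies at the centre of the arm's flange, where the gripper is bolted on; the fingertips stand 186 mm ahead of it and the grasp point (between the pads) lies 167 mm ahead of it; z points along the fingers, y is the line along which they close (so a half turn about z gives the same grasp; the last joint's range is limited). The gripper opens to 93 mm and grips with 3 to 60 N. Pads are 15 mm wide; open, the fingers measure 128 mm over their backs; the gripper's body (75 mm by 188 mm) begins 65 mm behind the grasp point.
Start: joints at [-0.085, 0.351, 1.652, -0, 1.139, -0.085], TCP at [0.55, 0, 0.405] pointing down, gripper open.
Joint ranges: [-2.75, 2.75], [-0.79, 2.1], [0.01, 2.65], [-1.57, 4.71], [0.07, 3.14], [-2.87, 2.87]. Speed limits (rad/s): [2.22, 2.22, 2.79, 3.14, 3.14, 3.14].

## Interface

Orientations are given as a rotation vector (axis times angle).
In Python, from bench import status, imaging, job gives the robot as it stands.
- The arm moves only by the shell command python3 -m crank 'ROWS' [FORCE]. ROWS is JSON, a list of rows, each a list of 5 numbers: the opening, from 0 (shut) to 1 (fully open), then the shift along the tool's x, y, z in units of 30 cm (1.0 is 30 cm), then the turn about the tool's z in units of pi rad (1.0 is pi rad). In form: [[jaw, x, y, z, roll], ...]. A call has 1 to 12 rows; each row is the pose to reach, as a shift and turn from the pose commanded when the call began, along the tool's axes at that moment, turning the shorter way round; what a row does not reach only later rows make up. A row lasts 1/10 s, in which the tool goes at most 50 mm and 8.59 degrees, less where a joint would pass 70% of its speed; a pose out of reach is approached as far as the arm can. A call with a number of a shift or a turn outside -1 to 1 is refused whole. A call with a gripper value outside its range is refused whole. The fingers move at their own pace and stop on an object; FORCE is the grip in N (left out, the last holds). Time passes only in rows, so rows that repeat a pose let the fingers close. It gives the time, the measured TCP pose, the force, the opening and the grip force at its end, in the units of the state.
- status.observe(): the state, without advancing time (a new reading comes with each control period).
- imaging.grab_frame(name): name is "scene" or "side" or "wrist"; returns (picture, depth): 480x640x3 uint8, blue, green, red; 480x640 float32, m along the optical axis (not along the pixel's ray), 0 where there is no reading.
- imaging.camera_params(name): a dict with "K" (3x3 intrinsics, pixels), "dist_coeffs" ([k1, k2, p1, p2, k3] as OpenCV has them; the pictures are not rectified), "T" (4x4, takes a point from camera to world coordinates); the wrist camera has in their place "T_tool_cam" (4x4, takes a point from camera to tool coordinates, whose origin is the TCP and whose axes are the flange's). Camera axes: x right, y up, looking along -z (the intrinsics and any distortion apply to the point x, -y, -z); pixel columns grow to the right and rows downward; lengths in m; the calibration is good to about 2 mm. A picture is of the moment at which its call begins: read the wrist's pose just before it. camera_params takes no time and is no camera call.
- job.finish_job(): hands the job in; it is judged then, once.
Trained networks look in the newest picture that a camera, given by its name, has taken for a name from the list of things; names that differ only in an ending like _2 or _b are one class to them, and where a whole thing is asked for, a point or a joint stands for the part that bears it (a point fixed in the world has none). Each returns a list of dicts, best first, with "p" (0 to 1); they miss things now and then, are a little off and sometimes report something else, mostly with a low value. They report only what shows in the picture. A call takes as long as a camera call.
- imaging.search_frame(camera, thing): "at" ([column, row] in pixels, amid what is visible of it).
- imaging.pinpoint(camera, thing): "at" ([column, row] in pixels: a listed point, or the origin of a listed thing).
The state is a dict: "time": time; "joint_positions": joint angles; "joint_velocities": joint speeds; "joint_torque": joint torques, N m; "position": TCP position; "ee_rot": TCP orientation; "wrist_force": force on the tool from outside, world axes, zero at the start; "moment": the same for the moment, N m; "gripper_width": opening from 0.0 (shut) to 1.0 (fully open); "gripper_force": force on a finger pad.
Only numpy, scipy, OpenCV 4.12 (cv2) and the standard library are available. Lean on these libraries where they do the work, as an engineer would, in place of code of your own. Each camera call takes 0.05 s, during which the arm holds its last target. There are 200 camera calls.

## Task

Get the small fume hood ready for soldering: with the fingertips under its yellow lip, push the sliding window up until the red pointer on its right-hand edge stands level with the green marker clip on the frame (within the height of the clip). Leave the window standing there, then press the green button on the grey switch box fully down, let it go and move clear. Only push and press: do not pinch the lip, do not move the marker clip, press the button only once the window is at its mark, and leave the things on the bench and in the hood where they are.

Things in the scene. Friction and masses are not known exactly. Their poses are not given: they have to be found in the camera images.
- hood: White fume hood, fixed, 185 deep x 300 wide x 360 mm high, duct stub on top. Origin: centre of its underside; x to its back, y left, z up; turned a little about z. Foot of its front at x = -0.100; the front leans back 0.35 rad, so the window slides along (0.343, 0, 0.939) in this frame. Aluminium frame posts 34 mm wide at y = +-0.133.
- sash (a joint): How far the clear window has been slid up along its slope from shut, in m (0 to 0.18 at the top stop). A hidden counterweight nearly balances it; its runners rub with about 3 N plus 12 N per m/s, so it takes 2 to 7 N to push up and stays where it is left.
- lip_edge (a point): Middle of the front lower edge of the yellow lip (push here; moves with the window; axes tilted as the pointer's). The lip is a level strip, 200 mm wide along the hood's y, sticking out 47 mm to the front from the window's bottom rail, with a round bead 8 mm thick along its front edge and free space below; shut, its underside is 75 mm above the bench.
- pointer (a point): Tip of the small red pointer (4 mm high) at the right-hand (-y) edge of the window, in front of the frame. z runs up the slope of the window, x into the hood square to the window, y to the left.
- mark (a point): Centre of the green marker clip on the right-hand frame post: 30 mm wide, 20 mm high along the slope, just beside the pointer's path. Axes as the pointer's: the window is at its mark when the pointer's z in this frame is 0. The clip is held by friction and can be shoved out of place.
- switch_box: Grey switch box, fixed to the bench, 80 x 70 x 34 mm (a cable gland at its far end), with a round green button in a black housing on top. Origin: centre of its underside on the bench. Stands to the left or to the right of the hood.
- start_top (a point): Centre of the top of the green push button (30 mm across) on the switch box; pressed straight down.
- start (a joint): How far the button is pressed, m: 0 released, 0.006 fully down (5 N); springs back.
- multimeter: Yellow multimeter, loose, 155 x 76 x 43 mm, at the front left of the bench. Origin: centre of its underside. Bystander.
- flux_tin: Round yellow tin, loose, 52 mm across, 21 mm high. Origin: centre of its underside. Bystander.
- capacitor: Upright blue capacitor, loose, 35 mm across, 43 mm high. Origin: centre of its underside. Bystander.
- board_a: Green circuit board, loose, 55 x 85 x 19 mm, on the floor of the hood. Origin: centre of its underside. Bystander.
- heat_sink: Finned heat sink, loose, 55 x 85 x 21 mm, on the floor of the hood. Origin: centre of its underside. Bystander.
- solder_reel: Black reel of solder, loose, 62 x 86 x 36 mm, on the side of the hood where the switch box is not. Origin: its underside, near its middle. Bystander.

How it is judged:
By the outcome, as a careful person would: the job done as asked, in the order asked, and still so for the second after the job is handed in, with the robot touching nothing.
It also fails if it takes over 48 s, if anything falls off the work surface, if the arm or the gripper's body presses on something with over 40 N, if the wrist force passes 120 N, or if a joint passes its speed limit or range.

## Working session

There is one attempt and no reset: what is moved stays moved. The work goes in short steps, Python scripts to look and compute and a shell command to move; the robot and the scene stay as the last step left them, time stands still between calls to the robot, and variables do not carry over. Pictures are saved under pics/ and viewed, at most 10 in all, crops included, and the job is handed in when it is done.

```bash
ls; mkdir -p pics; cat > h.py <<'E'
import numpy as np, cv2
from scipy.spatial.transform import Rotation as R
from bench import status, imaging, job
def tcp():
    s=status.observe(); T=np.eye(4); T[:3,:3]=R.from_rotvec(s['ee_rot']).as_matrix(); T[:3,3]=s['position']; return T
def grab(c):
    T0=tcp(); im,d=imaging.grab_frame(c); p=imaging.camera_params(c)
    T=p['T'] if 'T' in p else T0@np.array(p['T_tool_cam'])
    return im,d,np.array(p['K']),np.array(p['dist_coeffs']),np.array(T)
def ray(px,K,D,T):
    u=cv2.undistortPoints(np.array([[px]],float),K,D)[0,0]
    return T[:3,3],T[:3,:3]@np.array([u[0],-u[1],-1])
def pt(px,f,w=2):
    im,d,K,D,T=f; o,r=ray(px,K,D,T); c,q=int(round(px[0])),int(round(px[1]))
    a=d[max(q-w,0):q+w+1,max(c-w,0):c+w+1]; a=a[a>0]
    return o+r*np.median(a) if a.size else None
E
python3 - <<'E'
from h import *
np.set_printoptions(precision=4,suppress=True)
s=status.observe(); print(s['time'],s['ee_rot'],s['gripper_width'])
for c in ['scene','side']:
    f=grab(c); cv2.imwrite(f'pics/{c}0.png',f[0]); print(c,f[4])
    for t in ['lip_edge','pointer','mark','start_top','switch_box','hood','multimeter','flux_tin','capacitor','solder_reel']:
        r=imaging.pinpoint(c,t)
        for q in r[:1]: print(t,np.round(q['p'],2),np.round(q['at'],1),pt(q['at'],f))
E
```

```text
pics
0.0 [-2.2208 -2.2208  0.0011] 0.999963995980813
scene [[-0.9961  0.0428 -0.0777  0.45  ]
 [-0.0888 -0.4953  0.8642  0.8176]
 [-0.0015  0.8677  0.4971  0.5972]
 [ 0.      0.      0.      1.    ]]
lip_edge 0.67 [326.3 249.4] [ 0.5024 -0.0077  0.0971]
pointer 0.59 [383.6 323. ] [0.3821 0.1294 0.0213]
mark 0.42 [293.8 182. ] [ 0.5876 -0.1495  0.1871]
start_top 0.83 [300.1 387.7] [0.5179 0.3352 0.0574]
switch_box 0.77 [298.8 410.3] [0.5174 0.3602 0.0357]
multimeter 0.82 [388.  393.4] [0.3821 0.313  0.0321]
flux_tin 0.55 [383.1 321.1] [0.383  0.1247 0.022 ]
capacitor 0.69 [385.8 257.9] [ 0.3676 -0.1157  0.0154]
solder_reel 0.89 [332. 218.] [ 0.5071 -0.3134  0.014 ]
side [[-0.9893  0.1125 -0.0931  0.3991]
 [-0.146  -0.7525  0.6422  0.6762]
 [ 0.0022  0.6489  0.7608  0.8997]
 [ 0.      0.      0.      1.    ]]
lip_edge 0.66 [327.8 234.3] [ 0.5002 -0.0086  0.095 ]
pointer 0.69 [313.4 185.8] [ 0.5584 -0.1613  0.0911]
mark 0.5 [302.2 163.3] [ 0.5776 -0.1348  0.1831]
start_top 0.63 [286.4 388.7] [0.5249 0.3367 0.0569]
switch_box 0.64 [266.8 231.2] [0.5974 0.1126 0.2265]
hood 0.91 [274.5 254.7] [0.581  0.1353 0.1872]
multimeter 0.7 [366.5 384.6] [0.3811 0.2993 0.038 ]
flux_tin 0.92 [377.6 310. ] [0.3729 0.1237 0.0212]
capacitor 0.75 [389.8 230.4] [ 0.3613 -0.1125  0.0142]
solder_reel 0.53 [339.6 167.1] [0.4725 0.037  0.3348]
```

View pics/scene0.png

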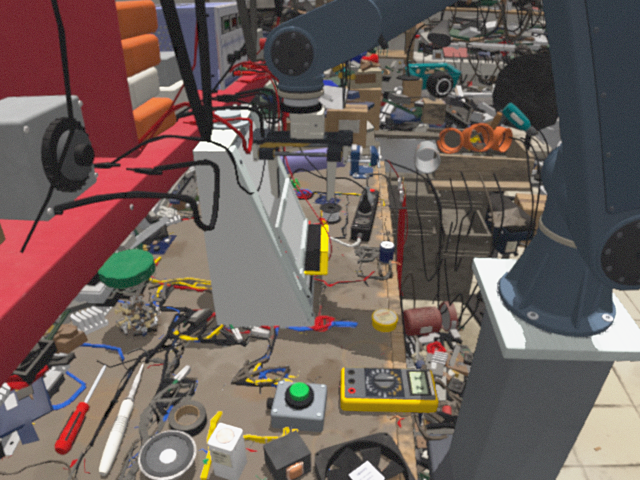

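View pics/side0.png

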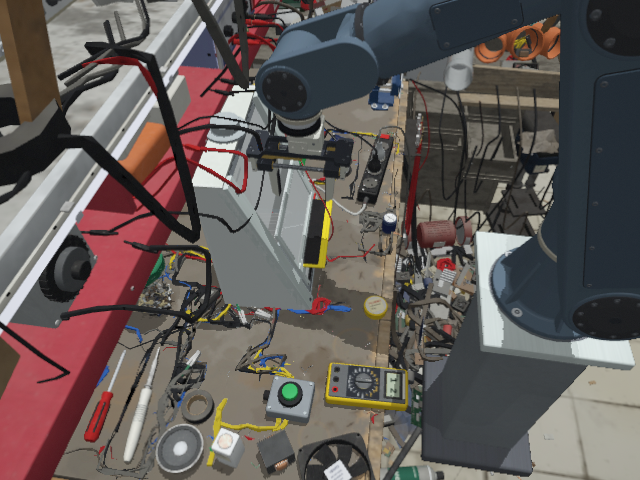

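The scene view shows the lip at about (317, 250), the button at (298, 392), the multimeter at (390, 390) and the tin at (384, 320). In the side view the lip is at about (322, 235) and the button at (289, 393). The gripper partly hides the right-hand post, so I'll use the wrist camera next.

```bash
python3 - <<'E'
from h import *
np.set_printoptions(precision=4,suppress=True)
f=grab('wrist'); cv2.imwrite('pics/w0.png',f[0]); print(f[4]); print(imaging.camera_params('wrist')['T_tool_cam'])
for t in ['lip_edge','pointer','mark','hood','board_a','heat_sink','capacitor','flux_tin']:
    for q in imaging.pinpoint('wrist',t)[:1]: print(t,np.round(q['p'],2),np.round(q['at'],1),pt(q['at'],f))
E
```

```text
[[ 1.      0.0007 -0.0006  0.5507]
 [-0.0006  0.9643  0.2647  0.0729]
 [ 0.0007 -0.2647  0.9643  0.3847]
 [ 0.      0.      0.      1.    ]]
[[-0.0005  0.9643  0.2647  0.0729]
 [ 1.      0.0007 -0.0006  0.0007]
 [-0.0008  0.2647 -0.9643  0.0201]
 [ 0.      0.      0.      1.    ]]
lip_edge 0.86 [255.8 249.8] [ 0.5012 -0.0188  0.0959]
hood 0.79 [380.2 216.5] [0.5894 0.0353 0.2058]
board_a 0.94 [403.7 159.5] [0.6539 0.0585 0.0118]
heat_sink 0.98 [401.1 272.7] [0.5989 0.0082 0.221 ]
capacitor 0.56 [164.3 313.3] [0.4926 0.0088 0.2662]
flux_tin 0.77 [150.2 109.3] [0.3847 0.1105 0.021 ]
```

View pics/w0.png

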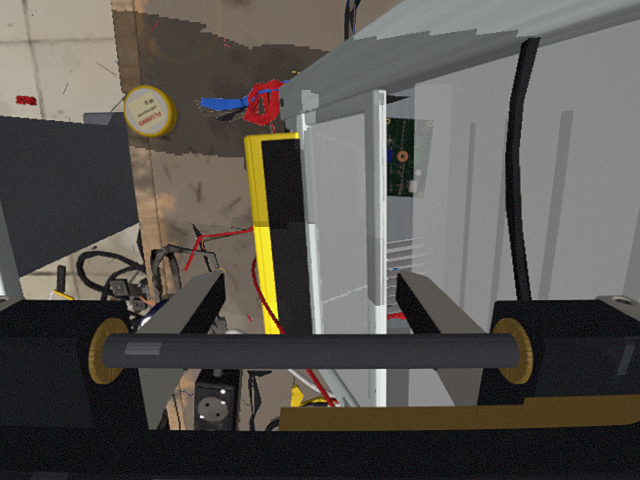

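The wrist view shows the yellow bead of the lip at columns 245–275 and the tin at (150, 110). The fingers hide the right post. I'll roll so the camera looks at the hood front and the fingers line up along the lip, then back off.

```bash
python3 -m crank '[[1,0,-0.15,0,-0.045],[1,0,-0.3,0,-0.09],[1,-0.05,-0.45,0,-0.135],[1,-0.1,-0.6,0,-0.18],[0.5,-0.1,-0.65,0,-0.225],[0,-0.1,-0.65,0,-0.27],[0,-0.1,-0.65,0,-0.315],[0,-0.1,-0.65,0,-0.36],[0,-0.1,-0.65,0,-0.405],[0,-0.1,-0.65,0,-0.45],[0,-0.1,-0.65,0,-0.5],[0,-0.1,-0.65,0,-0.5]]' 20
cat > look.py <<'E'
from h import *
import sys
np.set_printoptions(precision=4,suppress=True)
n=sys.argv[1]; s=status.observe(); print(s['time'],np.round(s['position'],4),np.round(s['wrist_force'],1),s['gripper_width'])
for c in sys.argv[2].split(','):
    f=grab(c); cv2.imwrite(f'pics/{c}{n}.png',f[0]); np.savez(f'pics/{c}{n}.npz',*f)
    for t in sys.argv[3].split(','):
        for q in imaging.pinpoint(c,t)[:1]: print(c,t,np.round(q['p'],2),np.round(q['at'],1),pt(q['at'],f))
E
python3 look.py 1 wrist,side lip_edge,pointer,mark,capacitor
```

```text
time: 2.75
position: [0.355, -0.03, 0.4048]
ee_rot: [-0.004, 3.141, -0.0]
wrist_force: [0.1, -0.3, -0.4]
gripper_width: 0.36
gripper_force: 0.0
2.75 [ 0.355  -0.03    0.4048] [ 0.1 -0.3 -0.4] 0.35984858169250344
wrist lip_edge 0.69 [320.2 364.3] [ 0.3296 -0.0286  0.3205]
wrist mark 0.4 [ 72.  324.6] [ 0.4892 -0.3169  0.0352]
wrist capacitor 0.79 [224.8 220.8] [ 0.3596 -0.1208  0.0422]
side lip_edge 0.76 [327.7 233.8] [ 0.5005 -0.0094  0.0958]
side pointer 0.72 [313.3 190.2] [ 0.558  -0.1559  0.0814]
side mark 0.66 [392.7 227.5] [ 0.3551 -0.1183  0.0194]
side capacitor 0.7 [389.3 228.7] [ 0.3631 -0.1125  0.0201]
```

View pics/wrist1.png

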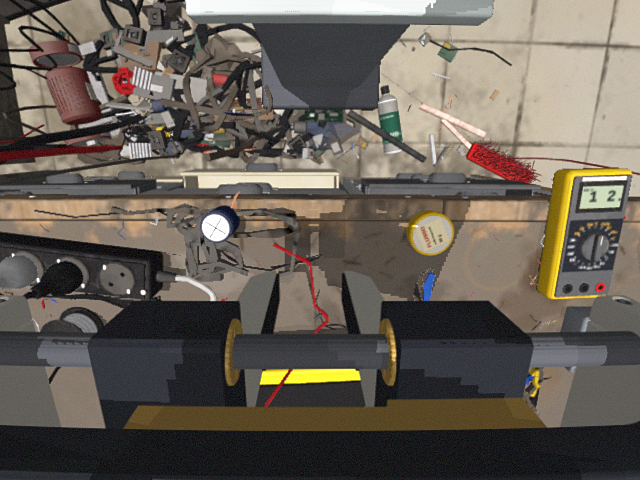

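In this view the gripper blocks the hood side. It shows the capacitor at (218, 224) and the tin at (432, 234). The arm is now off the hood, so I'll check the right post in the fixed cameras.

```bash
python3 look.py 2 scene lip_edge,pointer,mark; python3 - <<'E'
import cv2,numpy as np
a=cv2.imread('pics/side1.png')[130:280,240:400]; b=cv2.imread('pics/scene2.png')[130:280,240:400]
cv2.imwrite('pics/c1.png',np.hstack([cv2.resize(x,None,fx=2.5,fy=2.5,interpolation=cv2.INTER_CUBIC) for x in (a,b)]))
E
```

```text
3.25 [ 0.355  -0.03    0.4047] [ 0.6 -1.1 -0.4] 0.003473860375057406
scene lip_edge 0.81 [329.4 248.4] [ 0.4977 -0.0396  0.0807]
scene pointer 0.73 [310.1 220.2] [ 0.5688 -0.3212  0.0003]
scene mark 0.51 [297.4 181.6] [ 0.5805 -0.1593  0.1843]
```

View pics/c1.png

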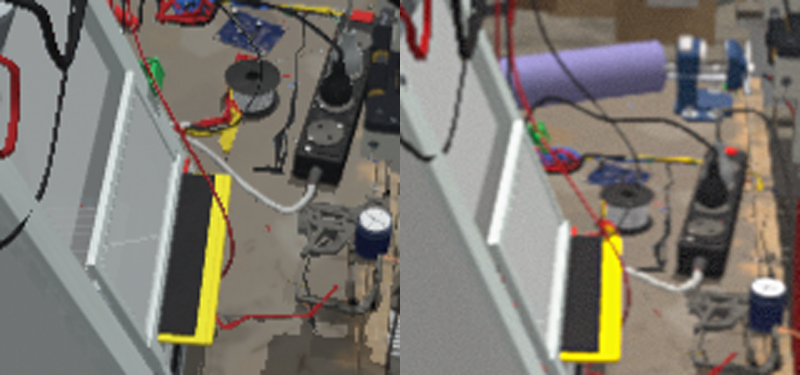

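The crop shows the green clip at about (301, 159) in the side view and (295, 183) in the scene view. The red pointer is at about (315, 195) and (322, 222). Next I'll segment these by colour, triangulate, and fit the lip.

```bash
cat > tri.py <<'E'
from h import *
import sys
np.set_printoptions(precision=4,suppress=True)
F={}
for c,n in (a.split(':') for a in sys.argv[1].split(',')):
    z=np.load(f'pics/{c}{n}.npz'); F[c]=[z[k] for k in z.files]
def blob(im,lo,hi,near,r=14,lab=''):
    h=cv2.cvtColor(im,cv2.COLOR_BGR2HSV); m=cv2.inRange(h,lo,hi)
    if lo[0]==0: m|=cv2.inRange(h,(170,lo[1],lo[2]),(180,255,255))
    k=np.zeros_like(m); cv2.circle(k,near,r,255,-1); m&=k
    n,l,s,ce=cv2.connectedComponentsWithStats(m); i=min(range(1,n),key=lambda i:-s[i][4]+3*np.hypot(*(ce[i]-near))); return ce[i],s[i],l==i
def tri(ob):
    A=np.zeros((3,3));b=np.zeros(3)
    for o,r in ob:
        r=r/np.linalg.norm(r);P=np.eye(3)-np.outer(r,r);A+=P;b+=P@o
    x=np.linalg.solve(A,b); return x,[np.linalg.norm(np.cross(x-o,r/np.linalg.norm(r))) for o,r in ob]
if __name__=='__main__':
  N=eval(sys.argv[2])
  for t,lo in (('mark',(45,90,40)),('pointer',(0,130,90))):
    ob=[]
    for c,f in F.items():
        ce,s,m=blob(f[0],lo,(80,255,255) if t=='mark' else (8,255,255),N[t][c],r=8); 
        d=np.median(f[1][m&(f[1]>0)]) if (m&(f[1]>0)).any() else 0
        o,r=ray(ce,*f[2:]); ob.append((o,r)); print(t,c,ce,s,'depthpt',o+r*d)
    print(t,'tri',*tri(ob))
  f=F['side']; h=cv2.cvtColor(f[0],cv2.COLOR_BGR2HSV); m=cv2.inRange(h,(22,150,110),(33,255,255))
  k=np.zeros_like(m);k[180:280,290:345]=255;m&=k; q=np.argwhere(m)
  P=np.array([pt((x,y),f,0) if f[1][y,x]>0 else [9,9,9] for y,x in q]);P=P[(P[:,0]>.45)&(P[:,0]<.56)&(P[:,2]>.05)]
  print('lip n',len(P),P.min(0),P.max(0))
  for y in np.arange(-.12,.13,.02):
    s=P[abs(P[:,1]-y)<.01]
    if len(s): print(round(y,2),len(s),'xmin',np.percentile(s[:,0],5),'z',np.percentile(s[:,2],[5,50,95]))
E
python3 tri.py side:1,scene:2 "{'mark':{'side':(301,159),'scene':(295,183)},'pointer':{'side':(315,195),'scene':(322,222)}}"
```

```text
mark side [302.2292 157.6875] [299 153   7  12  48] depthpt [ 0.5816 -0.1562  0.1811]
mark scene [294.9762 183.4286] [291 179   9  12  42] depthpt [ 0.586  -0.1575  0.1803]
mark tri [ 0.5841 -0.1581  0.1797] [np.float64(0.0020931135218585713), np.float64(0.0020931135218584676)]
pointer side [314.2222 195.5556] [313 193   3   6   9] depthpt [ 0.5498 -0.1229  0.0965]
pointer scene [320.7586 220.4483] [316 217  11   8  29] depthpt [ 0.5372 -0.3004  0.0118]
pointer tri [ 0.5326 -0.0931  0.1233] [np.float64(0.011979328305944387), np.float64(0.011979328305944241)]
lip n 507 [ 0.4943 -0.1147  0.0924] [0.5384 0.0872 0.1193]
-0.12 8 xmin 0.5078906479723 z [0.0953 0.0968 0.0979]
-0.1 37 xmin 0.5051049437248456 z [0.0947 0.0972 0.0997]
-0.08 28 xmin 0.5041324735088403 z [0.0943 0.0968 0.0997]
-0.06 39 xmin 0.5038209800123251 z [0.0961 0.0982 0.1121]
-0.04 48 xmin 0.5015098517570402 z [0.0947 0.0981 0.1004]
-0.02 45 xmin 0.5004951519891974 z [0.0952 0.0974 0.1004]
0.0 49 xmin 0.4995042776095181 z [0.0951 0.0975 0.0996]
0.02 48 xmin 0.49801972249905957 z [0.0959 0.0975 0.0993]
0.04 54 xmin 0.49668357199979507 z [0.0951 0.0973 0.0999]
0.06 54 xmin 0.49551468633525064 z [0.0952 0.0975 0.1   ]
0.08 97 xmin 0.4962645439641041 z [0.0945 0.0974 0.0999]
```

The lip edge is at about x = 0.500 at its centre (y = -0.0135), its top is at z = 0.0975, and the hood is yawed about +0.055 rad. The pointer is about 0.09 m below the clip along the slope. The tool can only point down, so I'll press the closed fingertips against the front of the bead and carry it up the slope.

```bash
python3 -m crank '[[0,-0.1,0.02,0.12,-0.01],[0,-0.2,0.04,0.25,-0.0175],[0,-0.3,0.055,0.4,-0.0175],[0,-0.38,0.055,0.5,-0.0175],[0,-0.38,0.055,0.5,-0.0175],[0,-0.38,0.055,0.5,-0.0175]]' 20
python3 -m crank '[[0,-0.02,0,0,0],[0,-0.04,0,0,0],[0,-0.05,0,0,0],[0,-0.05,0,0,0]]'
```

```text
time: 4.05
position: [0.4688, -0.0134, 0.2543]
ee_rot: [0.086, -3.138, -0.001]
wrist_force: [-0.4, -0.4, -0.4]
gripper_width: 0.006
gripper_force: 0.0
time: 4.45
position: [0.4843, -0.0127, 0.2556]
ee_rot: [-0.086, 3.139, -0.0]
wrist_force: [-0.1, 0.2, 0.5]
gripper_width: 0.005
gripper_force: 0.0
```

```bash
python3 -m crank '[[0,-0.01,0,0,0],[0,-0.02,0,0,0],[0,-0.02,0,0,0]]'; python3 -m crank '[[0,-0.01,0,0,0],[0,-0.02,0,0,0],[0,-0.02,0,0,0]]'
```

```text
time: 4.75
position: [0.4901, -0.0123, 0.2547]
ee_rot: [0.087, -3.14, -0.0]
wrist_force: [0.3, -0.2, 0.8]
gripper_width: 0.006
gripper_force: 0.0
time: 5.05
position: [0.4925, -0.0122, 0.2531]
ee_rot: [0.087, -3.125, -0.001]
wrist_force: [-27.9, -7.2, 13.8]
gripper_width: 0.009
gripper_force: 14.4
```

```bash
python3 -m crank '[[0,-0.005,0,-0.015,0],[0,-0.01,0,-0.03,0],[0,-0.017,0,-0.05,0],[0,-0.017,0,-0.05,0]]'; python3 look.py 3 side lip_edge,pointer
```

```text
time: 5.45
position: [0.4978, -0.0119, 0.2685]
ee_rot: [0.087, -3.126, -0.001]
wrist_force: [-27.5, -6.3, 13.8]
gripper_width: 0.002
gripper_force: 13.9
5.45 [ 0.4978 -0.0119  0.2685] [-27.5  -6.3  13.8] 0.0018120104170256332
side pointer 0.86 [313.6 188.8] [0.5261 0.0072 0.2457]
```

```bash
python3 look.py 4 scene lip_edge,pointer; python3 - <<'E'
import cv2,numpy as np
a=cv2.imread('pics/side3.png')[130:280,240:400]; b=cv2.imread('pics/scene4.png')[130:280,240:400]
cv2.imwrite('pics/c2.png',np.hstack([cv2.resize(x,None,fx=2.5,fy=2.5,interpolation=cv2.INTER_CUBIC) for x in (a,b)]))
E
```

```text
5.6 [ 0.4977 -0.0119  0.2683] [-26.4  -6.4  11.5] 0.0030468493344480924
scene lip_edge 0.55 [324.7 242.9] [0.5053 0.0011 0.1179]
scene pointer 0.7 [308.8 215.3] [ 0.5748 -0.3447  0.0035]
```

View pics/c2.png

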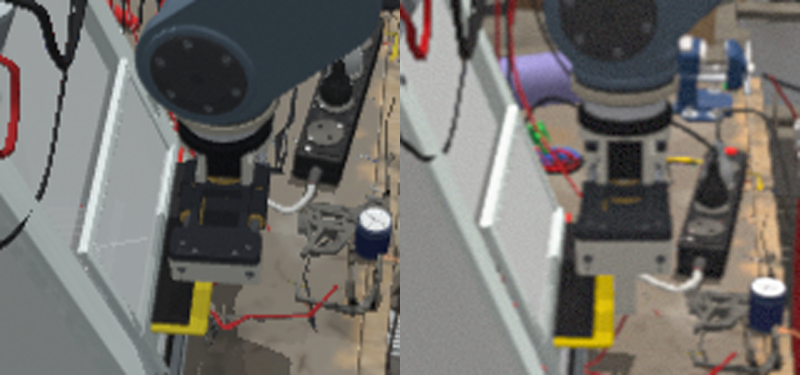

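The lip and window rail have risen by about 15 mm, so the push works. The red pointer is now at crop (180, 155) on the left, with the clip still above it. I'll continue up the slope.

```bash
python3 -m crank '[[0,-0.01,0,-0.027,0],[0,-0.02,0,-0.055,0],[0,-0.03,0,-0.082,0],[0,-0.04,0,-0.11,0],[0,-0.04,0,-0.11,0]]'; python3 look.py 5 side lip_edge,pointer,mark;python3 look.py 5 scene lip_edge,pointer,mark
```

```text
time: 6.25
position: [0.51, -0.0112, 0.3017]
ee_rot: [0.087, -3.126, -0.001]
wrist_force: [-29.5, -4.7, 13.7]
gripper_width: 0.004
gripper_force: 14.7
6.25 [ 0.51   -0.0112  0.3017] [-29.5  -4.7  13.7] 0.004305135656888549
side pointer 0.65 [306.9 174.8] [0.5378 0.0096 0.283 ]
6.45 [ 0.5098 -0.0112  0.3013] [-28.5  -3.5  14.1] 0.007035864656640407
scene lip_edge 0.87 [319.9 231. ] [0.515  0.0049 0.1475]
scene pointer 0.63 [302.7 202.7] [0.541  0.0711 0.2409]
scene mark 0.39 [298.9 183.6] [ 0.6297 -0.5628  0.0068]
```

```bash
python3 -m crank '[[0,-0.01,0,-0.027,0],[0,-0.02,0,-0.055,0],[0,-0.034,0,-0.094,0],[0,-0.034,0,-0.094,0]]'; python3 look.py 6 side lip_edge,pointer,mark;python3 look.py 6 scene lip_edge,pointer,mark;  python3 - <<'E'
import cv2,numpy as np
a=cv2.imread('pics/side6.png')[130:230,260:340]; b=cv2.imread('pics/scene6.png')[150:250,260:340]
cv2.imwrite('pics/c3.png',np.hstack([cv2.resize(x,None,fx=5,fy=5,interpolation=cv2.INTER_CUBIC) for x in (a,b)]))
E
```

```text
time: 7.05
position: [0.5204, -0.0105, 0.3302]
ee_rot: [0.087, -3.126, -0.001]
wrist_force: [-30.1, -3.5, 14.5]
gripper_width: 0.005
gripper_force: 15.4
7.05 [ 0.5204 -0.0105  0.3302] [-30.1  -3.5  14.5] 0.0047650712143086915
side pointer 0.56 [299.6 165.9] [ 0.5835 -0.1329  0.1762]
7.25 [ 0.5201 -0.0106  0.3296] [-30.2  -3.7  13.9] 0.006929080775402072
scene lip_edge 0.89 [314.8 215.3] [0.5253 0.0042 0.1823]
scene pointer 0.85 [296.9 189.8] [0.5503 0.0762 0.2681]
scene mark 0.36 [296.  182.6] [ 0.5814 -0.1411  0.1894]
```

View pics/c3.png

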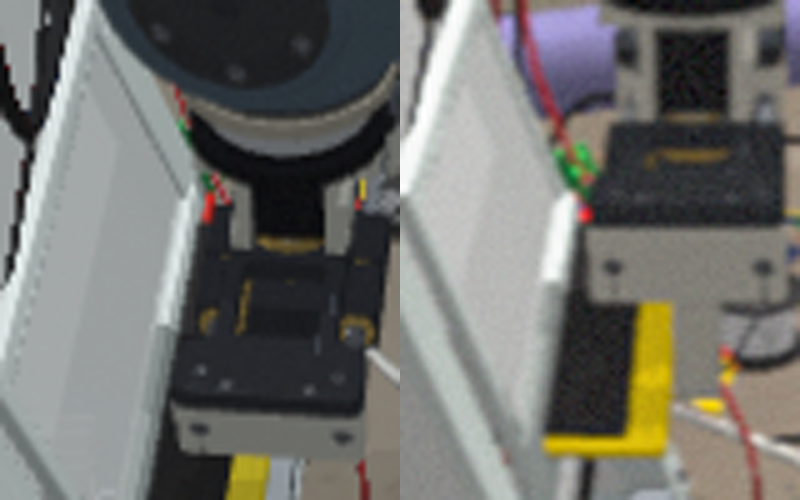

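```bash
cat > rel.py <<'E'
import sys; n=sys.argv[1]; args=eval(sys.argv[2]); sys.argv=['x',f'side:{n[0]},scene:{n[1]}' if len(n)==2 else f'side:{n},scene:{n}']
from tri import *
yw=0.055; ex=np.array([np.cos(yw),np.sin(yw),0]); ey=np.array([-np.sin(yw),np.cos(yw),0]); ez=np.array([0,0,1.])
u=.343*ex+.939*ez; nn=.939*ex-.343*ez; M=np.array([.5838,-.157,.1802])
ref={'side':(302.2,157.7),'scene':(295,183.4)}
for c,near in args.items():
    f=F[c]; ce,s,m=blob(f[0],(0,130,90),(8,255,255),near,r=4)
    v=m&(f[1]>0); dp=None
    if v.any(): o,r=ray(ce,*f[2:]); dp=o+r*np.median(f[1][v])
    P=[]
    for p in (ref[c],ce):
        o,r=ray(p,*f[2:]); P.append(o+r*((M-o)@nn/(r@nn)))
    d=P[1]-P[0]
    print(c,ce,s,'d_y',d@ey,'d_s',d@u,'depthpt',dp,'s from depth',None if dp is None else ((dp-M)@u,(dp-M)@ey,(dp-M)@nn))
E
python3 rel.py 6 "{'side':(301,171),'scene':(297,192)}"; python3 rel.py 12 "{'side':(315,195),'scene':(322,222)}"
```

```text
side [301.4545 171.2727] [301 169   2   6  11] d_y 0.03785534332297914 d_s -0.0082339468400374 depthpt [ 0.577  -0.1197  0.1725] s from depth (np.float64(-0.008875897660873785), np.float64(0.037602602053540726), np.float64(-0.0018469628674137764))
scene [297.  192.5] [296 191   3   4   8] d_y 0.01718672241307946 d_s -0.015947319873448672 depthpt [0.5494 0.0821 0.2656] s from depth (np.float64(0.07290761109777637), np.float64(0.24064418928779424), np.float64(-0.04918350578322119))
side [314.2222 195.5556] [313 193   3   6   9] d_y 0.03718564546858534 d_s -0.08844636841514351 depthpt [ 0.5498 -0.1229  0.0965] s from depth (np.float64(-0.08962093901216235), np.float64(0.03589630179843999), np.float64(-0.0013625068659206476))
scene [321.2105 220.7895] [319 218   7   7  19] d_y -0.11953733619281517 d_s -0.16819645794838076 depthpt [ 0.5357 -0.2975  0.0123] s from depth (np.float64(-0.17679313232596472), np.float64(-0.1376737520010291), np.float64(0.005259935226454263))
```

```bash
python3 -m crank '[[0,-0.004,0,-0.01,0],[0,-0.008,0,-0.022,0],[0,-0.008,0,-0.022,0]]'; python3 -m crank '[[0,0.04,0,0,0],[0,0.15,0,0,0],[0,0.3,0,0,0],[0,0.3,0,0,0]]'
```

```text
time: 7.75
position: [0.5225, -0.0104, 0.336]
ee_rot: [0.087, -3.126, -0.001]
wrist_force: [-29.3, -2.8, 12.9]
gripper_width: 0.003
gripper_force: 15.1
time: 8.15
position: [0.4317, -0.0151, 0.3367]
ee_rot: [0.086, -3.136, -0.001]
wrist_force: [1.3, 0.1, 0.5]
gripper_width: 0.007
gripper_force: 0.0
```

```bash
python3 -m crank '[[0,0.05,-0.1,-0.1,0.045],[0,0.05,-0.25,-0.2,0.09],[0,0.05,-0.4,-0.33,0.135],[0,0.05,-0.55,-0.33,0.18],[0,0,-0.7,-0.33,0.225],[0,-0.1,-0.76,-0.33,0.27],[0,-0.19,-0.76,-0.33,0.315],[0,-0.19,-0.76,-0.33,0.36],[0,-0.19,-0.76,-0.33,0.405],[0,-0.19,-0.76,-0.33,0.45],[0,-0.19,-0.76,-0.33,0.5],[0,-0.19,-0.76,-0.33,0.5175]]'; python3 look.py 7 wrist,side,scene pointer,mark,lip_edge
```

```text
time: 9.35
position: [0.5056, -0.24, 0.4365]
ee_rot: [2.227, 2.215, 0.0]
wrist_force: [0.4, 0.7, -0.1]
gripper_width: 0.006
gripper_force: 0.0
9.35 [ 0.5056 -0.24    0.4365] [ 0.4  0.7 -0.1] 0.0056207585822264745
wrist pointer 0.72 [193.6 116.5] [ 0.3823 -0.1356  0.0416]
wrist mark 0.96 [419.4 113.5] [ 0.5803 -0.1465  0.1824]
side pointer 0.74 [299.4 163.7] [ 0.5841 -0.1348  0.181 ]
side mark 0.51 [301.2 161.1] [ 0.5802 -0.1372  0.1872]
side lip_edge 0.81 [315.7 206.3] [ 0.5487 -0.1324  0.0503]
scene pointer 0.83 [294.1 189.7] [ 0.5825 -0.1152  0.1832]
scene mark 0.38 [297.  182.3] [ 0.5817 -0.161   0.1818]
scene lip_edge 0.57 [313.  210.6] [ 0.5318 -0.0259  0.1775]
```

View pics/wrist7.png

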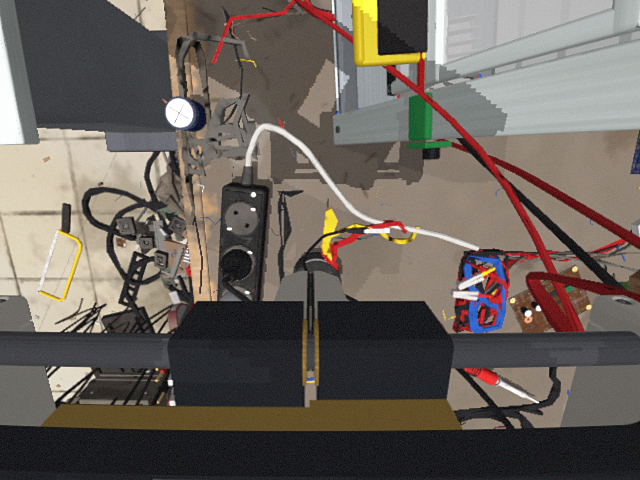

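The wrist view now shows the green clip face at about (421, 120) and the red pointer just above it at about (421, 72). I'll measure both along the slope using depth.

```bash
cat > wm.py <<'E'
import sys
from h import *
np.set_printoptions(precision=4,suppress=True)
n=sys.argv[1]; z=np.load(f'pics/wrist{n}.npz'); f=[z[k] for k in z.files]; x0,y0,x1,y1=map(int,sys.argv[2:6])
cv2.imwrite(f'pics/wc{n}.png',cv2.resize(f[0][y0:y1,x0:x1],None,fx=7,fy=7,interpolation=cv2.INTER_NEAREST))
yw=0.055; ex=np.array([np.cos(yw),np.sin(yw),0]); ey=np.array([-np.sin(yw),np.cos(yw),0]); u=.343*ex+np.array([0,0,.939]); nn=.939*ex-np.array([0,0,.343]); M=np.array([.5838,-.157,.1802])
h=cv2.cvtColor(f[0],cv2.COLOR_BGR2HSV)
for t,m in (('mark',cv2.inRange(h,(45,90,40),(80,255,255))),('red',cv2.inRange(h,(0,130,90),(8,255,255))|cv2.inRange(h,(170,130,90),(180,255,255)))):
    q=[(x,y) for y,x in np.argwhere(m) if x0<=x<x1 and y0<=y<y1 and f[1][y,x]>0]
    P=np.array([pt(p,f,0) for p in q])-M; L=np.c_[P@u,P@ey,P@nn]; k=abs(L[:,2])<.02; L=L[k]; px=np.array(q)[k]
    print(t,len(L),'cols s,y,n; pct 2,50,98\n',np.percentile(L,[2,25,50,75,98],axis=0))
    k=L[:,2]<np.percentile(L[:,2],40)+.002
    print(' front', k.sum(), np.percentile(L[k],[2,50,98],axis=0).tolist(), px[k].min(0),px[k].max(0))
E
python3 wm.py 7 375 45 475 125; python3 wm.py 7 375 45 475 165
```

```text
mark 608 cols s,y,n; pct 2,50,98
 [[-0.0103  0.004  -0.0043]
 [-0.005   0.0078 -0.0036]
 [ 0.0005  0.0121 -0.0033]
 [ 0.006   0.0166 -0.0027]
 [ 0.0081  0.0226  0.0009]]
 front 538 [[-0.01035955672948388, 0.004062035122583985, -0.004318707470348687], [-0.0006857893513087729, 0.01243569585915181, -0.0033272640368883907], [0.007929376100374266, 0.022324682834233778, -0.0017113483816293452]] [409  93] [429 124]
red 699 cols s,y,n; pct 2,50,98
 [[-0.0187  0.0029 -0.0155]
 [-0.004   0.0161 -0.0088]
 [-0.0012  0.0294 -0.0027]
 [ 0.0127  0.0371 -0.0005]
 [ 0.0276  0.0446  0.0021]]
 front 350 [[-0.01965969743011294, 0.013823469128006687, -0.016045729667844188], [-0.0033004092808182387, 0.030410997304779995, -0.008815593583315563], [0.014472580131370975, 0.044249515333025694, -0.002831741303202502]] [383  63] [438 108]
mark 1211 cols s,y,n; pct 2,50,98
 [[-0.0103 -0.0117 -0.0043]
 [-0.0042 -0.0049 -0.0036]
 [ 0.0021  0.0037 -0.0031]
 [ 0.0068  0.0121 -0.0018]
 [ 0.0082  0.022   0.014 ]]
 front 949 [[-0.010513152670608608, -0.011327394323078164, -0.00430496858341583], [-0.00045786821671735354, 0.005880544517729051, -0.0033182472619707453], [0.00795681716246894, 0.021992583322649698, -0.0016176405539762822]] [408  93] [429 148]
red 867 cols s,y,n; pct 2,50,98
 [[-0.0184 -0.0098 -0.0153]
 [-0.0027  0.0056 -0.0067]
 [ 0.0033  0.0243 -0.0015]
 [ 0.024   0.0353  0.0011]
 [ 0.0404  0.0444  0.0044]]
 front 498 [[-0.019485921948854904, 0.009901243107348412, -0.01583283266995425], [-0.0018644477502599579, 0.030513899288432157, -0.005764585016511303], [0.01877988376423349, 0.04451088096834997, -0.0009248003643540375]] [383  52] [445 116]
```

View pics/wc7.png

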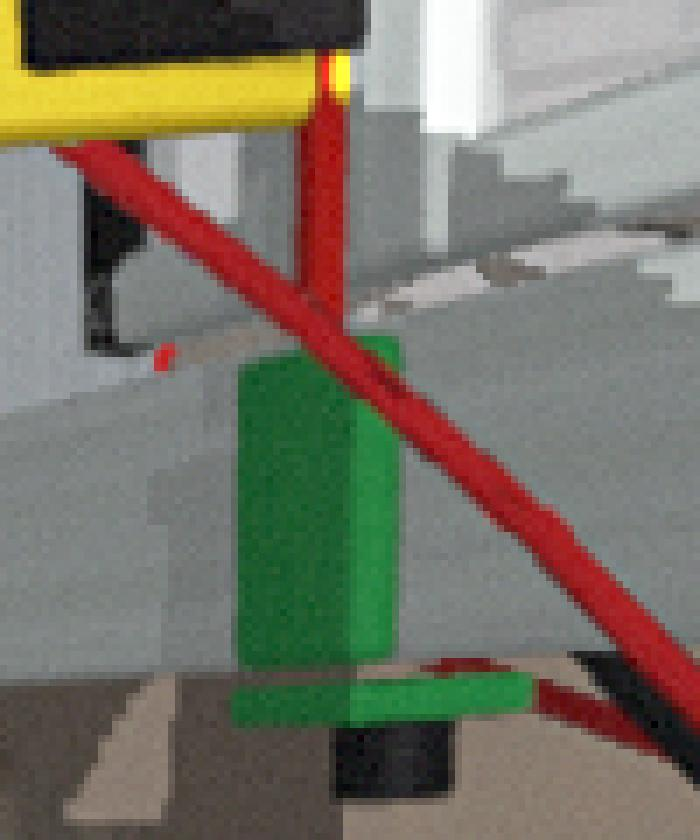

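```bash
cat >> wm.py <<'E'
if len(sys.argv)>6:
  for c0,c1,r in eval(sys.argv[6]):
    print(r,[(c,*np.round(((pt((c,r),f,0)-M)@np.c_[u,ey,nn])*1e3,1).tolist(),f[0][r,c].tolist()) for c in range(c0,c1)])
E
python3 wm.py 7 375 45 475 125 "[(416,427,65),(416,427,75),(416,427,83),(408,433,125)]" | tail -4
```

```text
65 [(416, -10.8, 43.4, 2.2, [104, 103, 108]), (417, -4.3, 41.8, -1.9, [63, 66, 116]), (418, -4.0, 41.8, -1.3, [20, 16, 116]), (419, -2.0, 41.3, -2.1, [18, 22, 137]), (420, -2.4, 41.5, -0.9, [27, 26, 160]), (421, -1.7, 41.3, -0.7, [29, 26, 168]), (422, -1.6, 41.3, 0.0, [6, 14, 161]), (423, -1.2, 41.2, 0.5, [25, 23, 162]), (424, -2.9, 41.7, 2.7, [67, 71, 129]), (425, -1.3, 41.3, 2.2, [121, 123, 120]), (426, 0.2, 40.9, 1.8, [126, 130, 120])]
75 [(416, -10.4, 36.9, 2.0, [107, 108, 108]), (417, -4.4, 35.7, -1.7, [68, 67, 105]), (418, -3.5, 35.5, -1.6, [10, 8, 108]), (419, -2.4, 35.3, -1.7, [13, 17, 136]), (420, -2.3, 35.3, -0.9, [27, 26, 161]), (421, -0.6, 34.9, -1.4, [34, 34, 171]), (422, -1.2, 35.1, -0.1, [14, 15, 159]), (423, -1.8, 35.2, 1.1, [25, 31, 166]), (424, -1.3, 35.1, 1.5, [91, 91, 137]), (425, -1.1, 35.1, 2.2, [120, 119, 116]), (426, 0.1, 34.9, 2.1, [125, 127, 120])]
83 [(416, -10.8, 31.9, 2.4, [102, 102, 106]), (417, -10.5, 31.8, 3.0, [52, 56, 106]), (418, -2.6, 30.4, -2.2, [21, 18, 119]), (419, -2.7, 30.4, -1.3, [19, 21, 140]), (420, -2.1, 30.3, -1.0, [28, 29, 160]), (421, -
[... 484 characters left out ...]
 -3.2, [44, 92, 25]), (415, -3.9, 3.7, -3.2, [43, 88, 22]), (416, -2.7, 3.6, -3.3, [46, 91, 26]), (417, -0.9, 3.5, -3.8, [49, 96, 29]), (418, 0.1, 3.4, -3.7, [44, 92, 27]), (419, 0.4, 3.3, -3.2, [49, 98, 33]), (420, 2.2, 3.2, -3.8, [49, 93, 27]), (421, 3.4, 3.1, -3.9, [41, 89, 18]), (422, 3.3, 3.1, -3.0, [52, 98, 31]), (423, 5.4, 3.0, -3.8, [46, 94, 29]), (424, 7.2, 2.9, -4.4, [52, 103, 30]), (425, 6.3, 2.9, -2.9, [55, 120, 32]), (426, 6.0, 2.9, -1.8, [67, 132, 45]), (427, 7.6, 2.8, -2.3, [65, 132, 36]), (428, 7.5, 2.8, -1.5, [64, 132, 39]), (429, 8.5, 2.7, -1.4, [63, 134, 34]), (430, 7.3, 2.7, 0.3, [63, 129, 33]), (431, 7.3, 2.7, 1.1, [77, 118, 65]), (432, -5.9, 3.3, 12.9, [120, 123, 114])]
```

The pointer is about 1.5 mm below the clip centre, and the clip is 20 mm high, so the window is at its mark. Next is the button.

```bash
python3 - <<'E'
import sys; sys.argv=['x','side:7,scene:7']
from tri import *
ob=[]
for c,near in (('side',(289,393)),('scene',(298,392))):
    f=F[c]; ce,s,m=blob(f[0],(45,90,40),(80,255,255),near,r=22)
    q=[(x,y) for y,x in np.argwhere(m) if f[1][y,x]>0]; P=np.array([pt(p,f,0) for p in q])
    k=P[:,2]>np.percentile(P[:,2],90)-.004; print(c,len(P),'top',np.median(P[k],0),P[k].min(0),P[k].max(0),'all',P.min(0),P.max(0))
    # surroundings heights
    G=np.array([[x,y,*pt((x,y),f,0)] for y in range(near[1]-30,near[1]+30) for x in range(near[0]-35,near[0]+35) if f[1][y,x]>0 and not m[y,x]])
    t=np.median(P[k],0); r=np.hypot(G[:,2]-t[0],G[:,3]-t[1])
    for a in range(12,50,4):
        g=G[(r>a/1e3)&(r<(a+4)/1e3)]
        if len(g): print(a,len(g),np.percentile(g[:,4],[5,50,95]))
E
```

```text
side 240 top [0.519  0.3396 0.0562] [0.5046 0.3254 0.0539] [0.5327 0.3532 0.0604] all [0.5045 0.3193 0.0438] [0.5345 0.3537 0.0604]
12 27 [0.0441 0.0461 0.0486]
16 103 [0.0435 0.0465 0.0487]
20 196 [0.0325 0.0432 0.0476]
24 138 [0.032  0.0342 0.0368]
28 216 [0.0319 0.0342 0.0366]
32 322 [0.006  0.033  0.0364]
36 282 [0.0047 0.0328 0.0363]
40 248 [-0.0005  0.0292  0.0363]
44 216 [-0.0011  0.0203  0.0357]
48 225 [-0.0017  0.002   0.033 ]
scene 317 top [0.5192 0.3385 0.0565] [0.5042 0.3222 0.0538] [0.5335 0.353  0.0591] all [0.5042 0.3213 0.0445] [0.536  0.353  0.0591]
12 49 [0.0447 0.0463 0.0483]
16 127 [0.0346 0.046  0.0477]
20 250 [0.0339 0.0407 0.0474]
24 156 [0.0329 0.0347 0.0366]
28 206 [0.0321 0.0346 0.0364]
32 312 [0.0256 0.0341 0.0362]
36 283 [0.0209 0.0341 0.0361]
40 239 [0.0002 0.0333 0.0364]
44 205 [-0.0002  0.0273  0.0358]
48 167 [-0.0008  0.002   0.0335]
```

```bash
python3 -m crank '[[0,0,-0.16,0,0],[0,0,-0.32,0,0],[0,0.05,-0.48,0,0],[0,0.2,-0.5,0,0],[0,0.36,-0.5,0,0],[0,0.52,-0.5,0,0],[0,0.68,-0.5,0,0],[0,0.84,-0.5,0,0],[0,1,-0.5,0,0],[0,1,-0.5,0,0]]'; python3 -m crank '[[0,0.16,0,0,0],[0,0.32,0,0,0],[0,0.48,0,0,0],[0,0.64,0,0,0],[0,0.8,0.1,0,0],[0,0.93,0.2,0,0],[0,0.93,0.35,0,0],[0,0.93,0.5,0.1,0],[0,0.93,0.54,0.2,0],[0,0.93,0.54,0.2,0],[0,0.93,0.54,0.2,0]]'
```

```text
time: 10.95
position: [0.3545, 0.0645, 0.4368]
ee_rot: [-2.213, -2.229, -0.002]
wrist_force: [0.1, -1.3, 0.9]
gripper_width: 0.003
gripper_force: 0.0
time: 12.05
position: [0.5172, 0.3386, 0.3767]
ee_rot: [-2.222, -2.22, 0.002]
wrist_force: [-1.0, -0.1, 0.7]
gripper_width: 0.007
gripper_force: 0.0
```

```bash
python3 -m crank '[[0,0,0.005,0.15,0],[0,0,0.005,0.3,0],[0,0,0.005,0.41,0],[0,0,0.005,0.41,0],[0,0,0.005,0.41,0]]'; python3 -m crank '[[0,0,0,0.015,0],[0,0,0,0.03,0],[0,0,0,0.04,0],[0,0,0,0.04,0]]'
```

```text
time: 12.55
position: [0.5188, 0.3396, 0.2561]
ee_rot: [2.22, 2.222, 0.004]
wrist_force: [1.1, 0.4, -0.0]
gripper_width: 0.009
gripper_force: 0.0
time: 12.95
position: [0.5188, 0.3392, 0.2418]
ee_rot: [2.221, 2.221, 0.001]
wrist_force: [-0.4, 0.2, 1.7]
gripper_width: 0.007
gripper_force: 0.8
```

```bash
python3 -m crank '[[0,0,0,0.007,0],[0,0,0,0.014,0],[0,0,0,0.02,0],[0,0,0,0.02,0]]'; python3 -m crank '[[0,0,0,0.005,0],[0,0,0,0.007,0],[0,0,0,0.007,0]]'
```

```text
time: 13.35
position: [0.5188, 0.3393, 0.2363]
ee_rot: [2.221, 2.221, 0.001]
wrist_force: [-1.6, -1.3, 10.6]
gripper_width: 0.001
gripper_force: 4.9
time: 13.65
position: [0.5189, 0.3394, 0.236]
ee_rot: [2.221, 2.221, 0.002]
wrist_force: [-7.4, -4.5, 28.4]
gripper_width: 0.008
gripper_force: 14.2
```

The position stops at 0.236 while the force climbs to 28 N, so the button is on its stop. I'll release it and move clear.

```bash
python3 -m crank '[[0,0,0,-0.05,0],[0,0,0,-0.2,0],[0,0,0,-0.36,0],[0,0,0,-0.52,0],[0,0,0,-0.6,0],[0,0,0,-0.6,0],[0,0,0,-0.6,0]]'; python3 look.py 8 side,scene pointer,mark,start_top,lip_edge; python3 - <<'E'
import cv2,numpy as np
a=cv2.imread('pics/side8.png')[100:430,240:440]; b=cv2.imread('pics/scene8.png')[100:430,240:440]
cv2.imwrite('pics/c8.png',cv2.resize(np.hstack([a,b]),None,fx=1.8,fy=1.8))
for c in ('side','scene'):
    print(c,[(n,np.abs(cv2.imread(f'pics/{c}7.png').astype(int)-cv2.imread(f'pics/{c}8.png'))[s].mean().round(1)) for n,s in (('hoodfront',np.s_[150:260,285:335]),('meter',np.s_[355:415,330:440]),('tin',np.s_[290:335,360:400]))])
E
```

```text
time: 14.35
position: [0.5185, 0.3391, 0.4128]
ee_rot: [-2.221, -2.221, 0.001]
wrist_force: [0.3, -0.1, 0.0]
gripper_width: 0.008
gripper_force: 0.0
14.35 [0.5185 0.3391 0.4128] [ 0.3 -0.1  0. ] 0.007842041098538798
side pointer 0.68 [286.9 390.3] [0.5235 0.3394 0.0566]
side start_top 0.68 [288.1 389.3] [0.5218 0.3368 0.0554]
side lip_edge 0.53 [314.2 210. ] [0.4581 0.3655 0.5679]
scene start_top 0.87 [300.1 388.3] [0.5178 0.3361 0.0571]
scene lip_edge 0.49 [383.  324.5] [0.3832 0.1314 0.0192]
side [('hoodfront', np.float64(55.2)), ('meter', np.float64(17.9)), ('tin', np.float64(11.6))]
scene [('hoodfront', np.float64(60.5)), ('meter', np.float64(22.1)), ('tin', np.float64(28.3))]
```

View pics/c8.png

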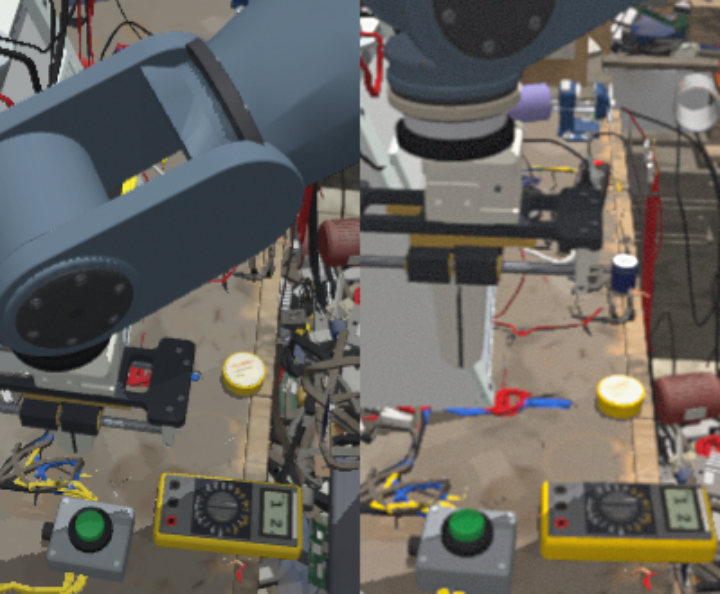

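The button is back up and the bystanders haven't moved. The arm hides the hood here, so I'll move back and check that the window is still at its mark.

```bash
python3 -m crank '[[0,0,-0.16,-0.05,0],[0,0,-0.32,-0.08,0],[0,-0.05,-0.48,-0.08,0],[0,-0.2,-0.55,-0.08,0],[0,-0.36,-0.55,-0.08,0],[0,-0.52,-0.55,-0.08,0],[0,-0.68,-0.55,-0.08,0],[0,-0.84,-0.55,-0.08,0],[0,-1,-0.55,-0.08,0],[0,-1,-0.55,-0.08,0]]'; python3 look.py 9 side,scene pointer,mark; python3 - <<'E'
import cv2,numpy as np
for c in ('side','scene'):
    print(c,[(n,np.abs(cv2.imread(f'pics/{c}7.png').astype(int)-cv2.imread(f'pics/{c}9.png'))[s].mean().round(1)) for n,s in (('hoodfront',np.s_[195:260,285:335]),('post',np.s_[150:195,285:310]),('meter',np.s_[355:415,330:440]))])
E
```

```text
time: 15.85
position: [0.3535, 0.035, 0.4377]
ee_rot: [2.228, 2.213, -0.0]
wrist_force: [-0.0, 1.2, 0.6]
gripper_width: 0.001
gripper_force: 0.0
15.85 [0.3535 0.035  0.4377] [-0.   1.2  0.6] 0.0013253103751297306
side pointer 0.6 [267.3 233.8] [0.5954 0.1176 0.2252]
side mark 0.61 [301.  165.1] [ 0.5794 -0.1296  0.182 ]
scene pointer 0.8 [295.3 189.8] [ 0.5809 -0.1231  0.1795]
scene mark 0.56 [295.3 182. ] [ 0.5842 -0.15    0.187 ]
side [('hoodfront', np.float64(11.7)), ('post', np.float64(5.1)), ('meter', np.float64(3.4))]
scene [('hoodfront', np.float64(9.9)), ('post', np.float64(4.3)), ('meter', np.float64(5.9))]
```

Nothing moved: the pointer is at (295.3, 189.8) against (294.1, 189.7) before the press. I'll hand in.

```bash
python3 -c "from bench import job; print(job.finish_job())"
```

```text
the job is handed in; nothing more can be done
None
```

The job is handed in: the window stands about 1.5 mm below the clip centre, well within the clip's height, and after that the button was pressed to its stop and released and the arm moved clear, at about 16 s; the one departure is that the tool could only point down, so I pushed the window up with closed fingertips pressed against the front of the lip's bead (about 30 N at the wrist), not from underneath it.

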